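# Index the specimen turntable by one hand-wheel turn

### The arm

A 6-joint arm with a two-finger parallel gripper is mounted at the origin on the work surface. World frame = base frame: x ahead of the robot, y to its left, z up, the work surface at z = 0. Lengths are in mm, angles in degrees, forces in N, time in s.
With the tool pointing down it reaches from about 350 to 850 mm from the base axis. Payload 8.1 kg.
Tool frame: the origin (TCP) lies midway between the tips of the shut fingers; the grasp point (between the pads) lies 19 mm behind it; z points along the fingers, y is the direction in which the jaws open and shut (so a half turn about z gives the same grasp; the last joint's range is limited). The gripper opens to 85 mm and grips with 20 to 120 N. Pads are 22 mm wide; open, the fingers measure 114 mm over their backs; the gripper's body (76 mm by 85 mm) begins 54 mm behind the grasp point. The pads swing forward as they close: fully open they stand 13 mm farther back than shut.
Start: joints at [61.226, 7.471, 85.268, -0, 87.261, -4.893], TCP at [242.882, 548.647, 231.292] pointing down, gripper open.
Joint ranges: [-169.43, 169.43], [-51.17, 129.36], [1.28, 143.12], [-76.62, 256.62], [0, 156.53], [-152.29, 152.29]. Speed limits (degrees/s): [136.94, 136.94, 159.86, 180, 180, 180].

### API

Orientations are given as [roll, pitch, yaw] about the fixed x, y, z axes, in that order (R = Rz(yaw) Ry(pitch) Rx(roll)).
In Python, from bench import r gives the robot as it stands.
- The arm moves only by the shell command python3 -m jog 'ROWS' [FORCE]. ROWS is JSON, a list of rows, each a list of 5 numbers: the shift along the tool's x, y, z in m, then the turn about the tool's z in rad, then the opening, from 0 (shut) to 1 (fully open). A call has 1 to 20 rows; each row is the pose to reach, as a shift and turn from the pose measured when the call began, along the tool's axes at that moment; what a row does not reach only later rows make up. A row lasts 1/10 s, in which the tool goes at most 50 mm and 8.59 degrees, less where a joint would pass 70% of its speed; a pose out of reach is approached as far as the arm can. A call with a gripper value outside its range is refused whole. The fingers move at their own pace and stop on an object; FORCE is the grip in N (left out, the last holds). Time passes only in rows, so rows that repeat a pose let the fingers close. It gives the time, the measured TCP pose, the force and the opening at its end, in the units of the state.
- r.sense(): the state, without advancing time (a new reading comes with each control period).
- r.snapshot(name): name is "scene" or "top"; returns a dict with "pixels" (480x640x3 uint8, red, green, blue), "K" (3x3 intrinsics, pixels), "k1" (the pictures are not rectified: a ray, as slopes to the right and down, at radius r is drawn at 1 + k1 r^2 times it, then the intrinsics apply), "R" (3x3) and "t" (3): a world point X has camera coordinates R X + t. Camera axes: x right, y down, z forward; pixel columns grow to the right and rows downward; lengths in mm; the calibration is good to about 2 mm. A picture is of the moment at which its call begins. There is no depth.
- r.hand_in(): hands the job in, once; it reports no verdict.
The state is a dict: "time": time; "joint_pos": joint angles; "qd": joint speeds; "joint_efforts": joint torques, N m; "tool_pos": TCP position; "tcp_rot": TCP orientation; "ft_force": force on the tool from outside, world axes, zero at the start; "wrist_torque": the same for the moment, N m; "finger_gap": finger opening in mm.
Only numpy, scipy, OpenCV 4.12 (cv2) and the standard library are available. Lean on these libraries where they do the work, as an engineer would, in place of code of your own. Each camera call takes 0.05 s, during which the arm holds its last target.

### The job

Bring the next specimen dish under the microscope: with the fingertips or the outside of the fingers, push the hand wheel round by its upright spoke handle through exactly one turn clockwise (seen from above), until the handle stands at the index post again, and leave it there. Do not pinch the handle, turn the wheel the wrong way or run past the post, and do not touch the turntable or disturb its dishes and the other things about.

Things in the scene. Friction and masses are not known exactly. Their poses are not given: they have to be found in the camera images.
- wheel (a joint): Turning angle of the hand wheel, rad: 0 at the start (handle beside the index post), grows clockwise seen from above; one full turn is 6.283. The wheel has light friction (about 2 N at the handle), no spring and no detent, does not coast, and stays where it is left. It drives the turntable in the same sense, one sixth of a turn per wheel turn.
- wheel_hub (a point): Point on the hand wheel's upright axis, 10 mm above the mid-plane of the wheel, about 76 mm above the table. The steel wheel lies level and measures 170 mm over its rim; the tops of rim, three spokes and hub are 72 to 76 mm above the table. Its x and y axes are the station's: +x points from the axis to the index post, +y to the turntable.
- handle_mid (a point): Centre, half-way up, of the upright black spoke handle that stands on the wheel at the outer end of one spoke, its axis 70 mm from the wheel's axis. It is a straight 20 mm round grip 62 mm tall, from 73 to 135 mm above the table, a sleeve that revolves freely on its own upright pin and goes round with the wheel.
- handle: The same handle; the origin is at the centre of its foot, 73 mm above the table. Push this sideways.
- station: Fixed white base plate, 220 mm (its x) by 720 mm (its y, -215 to +505 mm), 20 mm thick, carrying the whole station; origin on the table under the wheel's axis. A pointed steel index post (12 mm thick, top 74 mm above the table) stands outside the rim at +101 mm on its x axis and marks the handle's home place. The turntable's axis is at y = +260 mm.
- turntable: Aluminium disc of 224 mm diameter with six nests (four pins each) on a 78 mm radius, origin at the centre of its underside, 36 mm above the table, its upper face at 45 mm. Not to be touched.
- lens_spot (a point): Point under the microscope lens, 52 mm above the table, where the middle of the viewed dish belongs; it lies 338 mm along the station's +y from the wheel's axis. The microscope above it is 380 mm tall, its nearest part 290 mm from the wheel's axis, its column at +465 mm.
- dish_viewed_base (a point): Centre of the underside of an open glass specimen dish, 50 mm across and 14 mm tall, loose in its nest; it starts under the lens.
- nest_viewed (a point): Floor centre of the turntable nest that carries the dish that starts under the lens; moves with the turntable.
- dish_next_base (a point): Centre of the underside of an open glass specimen dish, 50 mm across and 14 mm tall, loose in its nest; it starts one nest before the lens, so that one clockwise step brings it there.
- nest_next (a point): Floor centre of the turntable nest that carries the dish that starts one nest before the lens, so that one clockwise step brings it there; moves with the turntable.
- dish_last_base (a point): Centre of the underside of an open glass specimen dish, 50 mm across and 14 mm tall, loose in its nest; it starts one nest past the lens.
- nest_last (a point): Floor centre of the turntable nest that carries the dish that starts one nest past the lens; moves with the turntable.
- dish_next: The dish that is to come under the lens; origin at the centre of its underside.
- jar: Small lidded glass jar, 48 mm across, 62 mm tall, standing on the base plate near its right-hand end; origin under its centre. Leave alone.
- marker_a: Marker pen, 120 mm long and 16 mm thick, lying on the base plate's right-hand end; origin under its middle. Leave alone.
- marker_b: Marker pen like the other, lying on the table to the right of the station. Leave alone.
- remote: Black remote control, 45 by 150 by 18 mm, lying on the table beyond the station; origin under its centre. Leave alone.
- mouse: Black computer mouse, 100 by 58 by 37 mm, on the table to the right; origin under its centre. Leave alone.
- vial: Amber bottle, 32 mm across, 75 mm tall, on the table to the right; origin under its centre. Leave alone.
- forceps: Steel forceps, 120 mm long, 6 mm thick, lying on the table to the right of the station; origin under the middle. Leave alone.
Things that resemble listed ones, but are neither listed nor needed, are in the scene too. Leave any purple look-alike of the part that bears dish_last_base alone. What is shaped like the part that bears dish_viewed_base but yellow is not meant.

How it is judged:
By the outcome, as a careful person would: the job done as asked, in the order asked, and still so for the second after the job is handed in, with the robot touching nothing.
It also fails if it takes over 67 s, if anything falls off the work surface, if the arm or the gripper's body presses on something with over 40 N, if the wrist force passes 120 N, or if a joint passes its speed limit or range.

## Working session

There is one attempt and no reset: what is moved stays moved. The work goes in short steps, Python scripts to look and compute and a shell command to move; the robot and the scene stay as the last step left them, time stands still between calls to the robot, and variables do not carry over. Pictures are saved under pics/ and viewed, and the job is handed in when it is done.

```bash
ls; mkdir -p pics; python3 - <<'E'
from bench import r
import cv2
print(r.sense())
for n in("scene","top"):
    s=r.snapshot(n); cv2.imwrite(f"pics/{n}0.png",s["pixels"][:,:,::-1]); print(n,s["K"],s["k1"],s["R"],s["t"])
E
```

```text
pics
{'time': 0.0, 'joint_pos': array([ 6.12276200e+01,  7.51684105e+00,  8.53286629e+01, -2.77800367e-04,
        8.72627461e+01, -4.89309724e+00]), 'qd': array([-0.00704795,  0.01814385, -0.08578085, -0.07070639,  0.00266965,
        0.0539979 ]), 'joint_efforts': array([-2.53896142e-03, -5.69380689e+01, -5.00563037e+01, -2.87316252e-04,
        1.45427583e-02, -2.48115623e-05]), 'tool_pos': array([242.60032317, 548.16068565, 230.23228776]), 'tcp_rot': array([-1.79892121e+02, -8.95693907e-03,  1.56120722e+02]), 'ft_force': array([-0.62788189, -0.11125968, -0.11649395]), 'wrist_torque': array([0.03595865, 0.01366618, 0.00456356]), 'finger_gap': 85.60869822115316}
scene [[522.79341477   0.         322.08789101]
 [  0.         522.79341477 242.68451062]
 [  0.           0.           1.        ]] 0.003649606025321856 [[ 0.12124698  0.99238487  0.0217126 ]
 [ 0.64890435 -0.0626908  -0.75828293]
 [-0.75114733  0.10602891 -0.65156393]] [ -19.22336386 -332.31683967 1755.84089498]
top [[508.84118809   0.         328.62277081]
 [  0.         508.84118809 233.90152191]
 [  0.           0.           1.        ]] 0.04196172559603072 [[-9.20295742e-03 -9.99957546e-01 -4.61247754e-04]
 [-9.97854914e-01  9.21350214e-03 -6.48126703e-02]
 [ 6.48141684e-02 -1.36209908e-04 -9.97897342e-01]] [ -59.90475753  598.71536381 1365.32207643]
```

View pics/scene0.png

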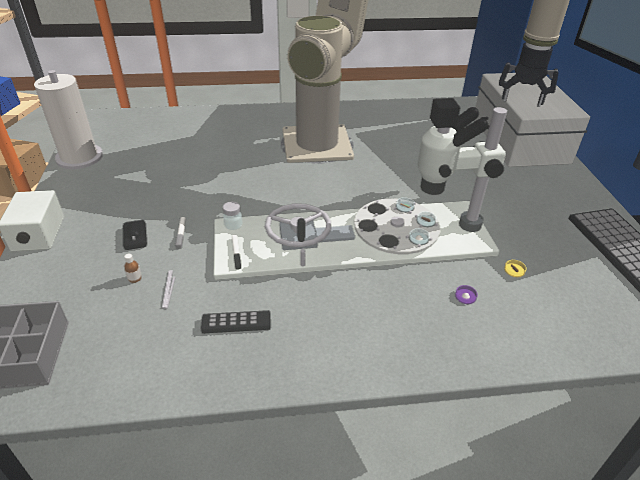

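View pics/top0.png

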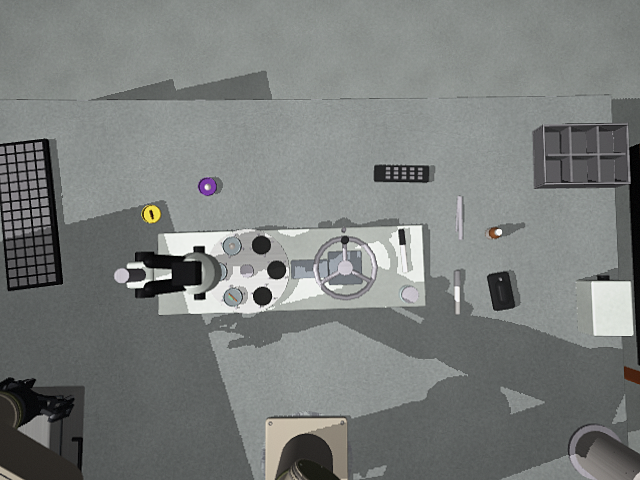

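The wheel is at about (345,268) in top and (297,226) in scene. The black handle is near (344,240) in top, and the index post just beyond it. I'll enlarge both views.

```bash
cat > h.py <<'E'
import numpy as np, cv2
def ray(s,u,v):
    K=s["K"]; d=np.array([s["k1"],0,0,0,0.])
    p=cv2.undistortPoints(np.array([[[u,v]]],float),K,d,None,None)[0,0]
    R=np.array(s["R"]);t=np.array(s["t"])
    return -R.T@t, R.T@np.array([p[0],p[1],1])
def onz(s,u,v,z):
    c,d=ray(s,u,v); return c+d*(z-c[2])/d[2]
def proj(s,X):
    return cv2.projectPoints(np.array(X,float).reshape(-1,1,3),cv2.Rodrigues(np.array(s["R"]))[0],np.array(s["t"],float),s["K"],np.array([s["k1"],0,0,0,0.]))[0][:,0]
def crop(s,u,v,w,h,f,name):
    c=s["pixels"][v:v+h,u:u+w,::-1]; cv2.imwrite(name,cv2.resize(c,None,fx=f,fy=f,interpolation=cv2.INTER_CUBIC))
E
python3 - <<'E'
from bench import r
from h import *
crop(r.snapshot("top"),300,210,140,110,5,"pics/t1.png")
crop(r.snapshot("scene"),210,190,150,100,5,"pics/s1.png")
E
```

```text
(no output)
```

View pics/t1.png

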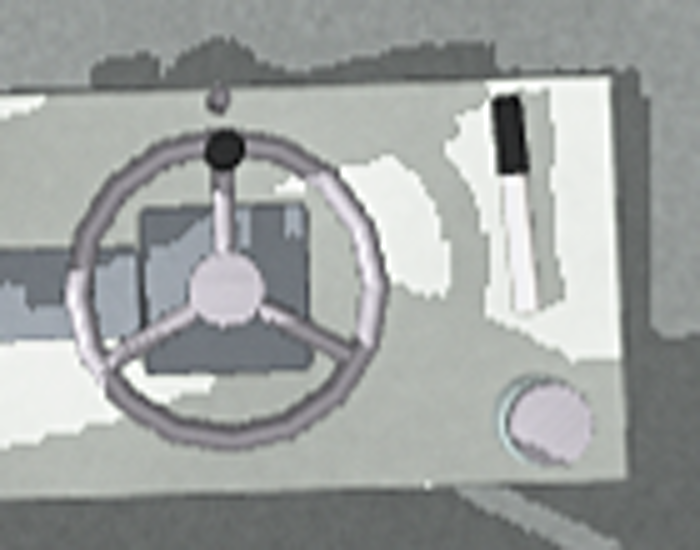

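View pics/s1.png

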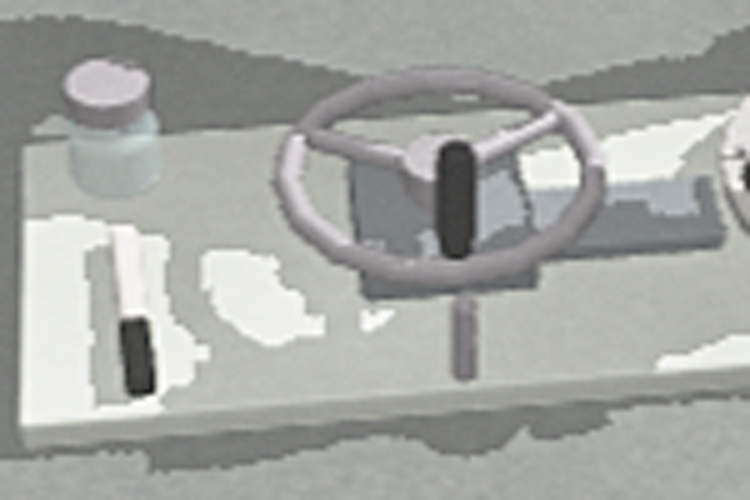

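Top crop: hub centre at (345.4,267.6), rim from 313.4 to 377.6, handle top at (344.8,240.2), post top at about (343.8,228). Scene crop: handle from (301.2,218) to (301.2,241.5), with the post below it. I'll fit the station pose from these.

```bash
python3 - <<'E'
from bench import r
from h import *
from scipy.optimize import least_squares
T=r.snapshot("top");S=r.snapshot("scene")
# rim centre at z~69 / hub top 76, handle top, scene handle axis top/foot; plate right corners
obs=[(T,(0,0,76),(345.4,267.6)),(T,(70,0,135),(344.9,240.2)),(T,(101,0,72),(343.8,228.8)),
(S,(70,0,132),(301.4,219)),(S,(70,0,75),(301.2,241)),(S,(101,0,74),(302.8,249.0)),(S,(0,0,76),(297.4,223.)),
(T,(110,-215,20),(422.0,225.2)),(T,(-110,-215,20),(425.4,305.8)),(S,(110,-215,20),(215,276))]
def f(p,full=False):
    c,s=np.cos(p[2]),np.sin(p[2]);o=[]
    for cam,(x,y,z),uv in obs:
        o.append(proj(cam,[p[0]+c*x-s*y,p[1]+s*x+c*y,z])[0]-uv)
    return np.array(o) if full else np.ravel(o)
q=least_squares(f,[600,-50,0],loss='soft_l1')
print(q.x,np.degrees(q.x[2])); print(f(q.x,True).round(1))
a=onz(T,345.4,267.6,76);b=onz(T,344.9,240.2,135);print(a,b)
E
```

```text
[ 5.06805356e+02 -1.06230749e+02  2.60087972e-02] 1.4901943071254438
[[-0.8 -0.2]
 [-0.6 -0.9]
 [-0.6 -0. ]
 [-0.7  1.7]
 [-0.3 -1.8]
 [-0.4 -1.1]
 [ 0.2 -2. ]
 [-0.5 -1.1]
 [ 0.1 -0.2]
 [-2.1 -1.2]]
[ 506.32752604 -108.19270751   76.        ] [ 574.53027448 -105.81417698  135.        ]
```

Hub is about (506.5,-107), station yaw about 1.7°, handle about (576,-105). I'll push with shut fingers, tool yaw 90 and TCP z about 100, with constant orientation and staying behind the handle. First move: retract toward the robot, away from the microscope, with the fingers shut and the tool turned to yaw 90.

```bash
cat >> h.py <<'E'
def shift(r,X):
    from scipy.spatial.transform import Rotation as Ro
    s=r.sense(); R=Ro.from_euler('xyz',s["tcp_rot"],degrees=True)
    print("t",s["time"],"tcp",s["tool_pos"].round(1),s["tcp_rot"].round(1),"F",s["ft_force"].round(1),"gap",round(s["finger_gap"],1))
    print("shift m",[ (R.inv().apply(np.array(x)-s["tool_pos"])/1000).round(4).tolist() for x in X])
E
python3 -m jog '[[-0.026,-0.032,0,0.144,0],[-0.052,-0.064,0,0.288,0],[-0.078,-0.096,0,0.432,0],[-0.104,-0.128,0,0.577,0],[-0.13,-0.16,0,0.721,0],[-0.156,-0.192,0,0.865,0],[-0.182,-0.224,0,1.01,0],[-0.208,-0.255,0,1.154,0],[-0.208,-0.255,0,1.154,0],[-0.208,-0.255,0,1.154,0],[-0.208,-0.255,0,1.154,0]]'
python3 -c "
from bench import r
from h import *
shift(r,[(420,0,230),(574,-50,230)])
print(r.sense()['joint_pos'].round(1))"
```

```text
time: 1.4
tool_pos: [329.6, 231.7, 231.2]
tcp_rot: [-180.0, 0.0, 90.1]
ft_force: [-0.4, 0.4, -0.3]
finger_gap: -0.2
t 1.4 tcp [329.6 231.7 231.2] [-180.     0.    90.1] F [-0.4  0.4 -0.3] gap -0.2
shift m [[-0.2318, 0.09, 0.0012], [-0.282, 0.244, 0.0011]]
[ 27.8 -24.7 114.3   0.   90.4  27.7]
```

```bash
python3 -m jog '[[-0.039,0.015,0,0,0],[-0.078,0.03,0,0,0],[-0.117,0.045,0,0,0],[-0.156,0.06,0,0,0],[-0.194,0.075,0,0,0],[-0.232,0.09,0,0,0],[-0.245,0.13,0,0,0],[-0.258,0.17,0,0,0],[-0.27,0.21,0,0,0],[-0.277,0.244,0,0,0],[-0.277,0.244,0,0,0],[-0.277,0.244,0,0,0],[-0.277,0.244,0,0,0]]'
python3 - <<'E'
from bench import r
from h import *
crop(r.snapshot("top"),270,150,160,120,5,"pics/t2.png")
crop(r.snapshot("scene"),210,110,160,180,4,"pics/s2.png")
shift(r,[(576,-50,100)])
E
```

```text
time: 2.7
tool_pos: [573.7, -43.7, 231.0]
tcp_rot: [-180.0, -0.0, 90.2]
ft_force: [0.3, -0.3, 0.1]
finger_gap: 0.1
t 2.8 tcp [573.6 -44.1 231.7] [180.    0.   90.2] F [-0.7  0.1  0.1] gap -0.5
shift m [[-0.0059, 0.0023, 0.1317]]
```

View pics/t2.png

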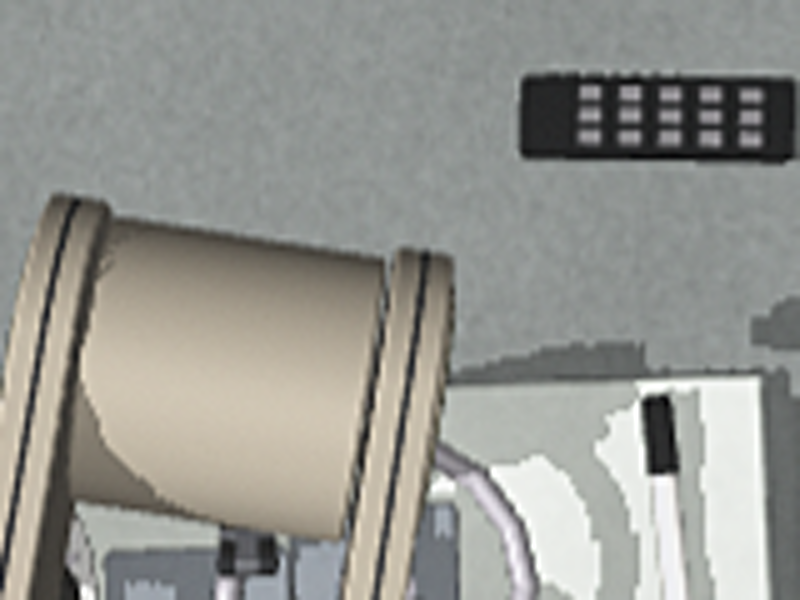

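View pics/s2.png

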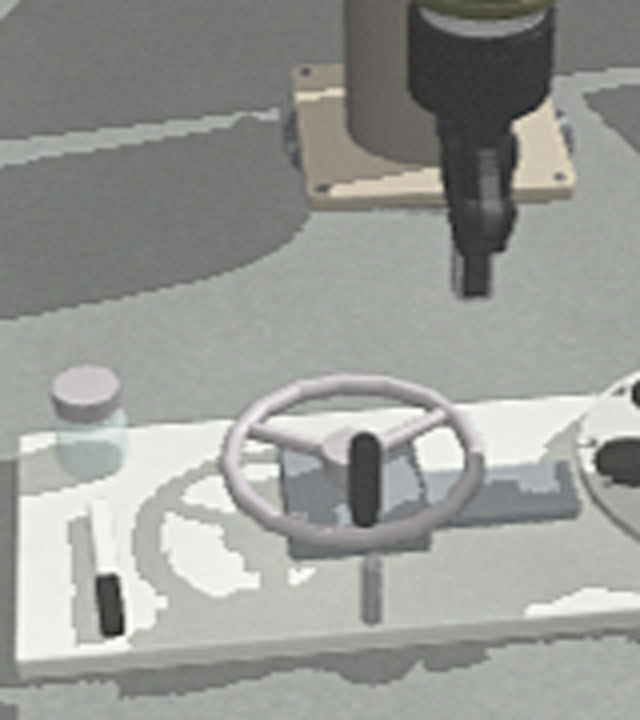

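The scene view shows the fingertips at about (328,184), with clear space left of the handle (301,230). The knuckles bulge about 45 mm above the tips, so I'll stay at TCP z≈106.

```bash
python3 -m jog '[[-0.006,0.002,0.03,0,0],[-0.006,0.002,0.06,0,0],[-0.006,0.002,0.09,0,0],[-0.006,0.002,0.11,0,0],[-0.006,0.002,0.125,0,0],[-0.006,0.002,0.125,0,0],[-0.006,0.002,0.125,0,0]]'
python3 - <<'E'
from bench import r
from h import *
crop(r.snapshot("scene"),210,110,160,180,4,"pics/s3.png")
H=np.array([506.5,-107.]);yaw=np.radians(1.7)
# pusher centre path: radius 73, lag; offset to handle centre ~ 24 along tangent
out=[]
for th in range(0,361,15):
    a=yaw-np.radians(th)
    hd=H+70*np.array([np.cos(a),np.sin(a)]); tan=np.array([np.sin(a),-np.cos(a)])
    p=hd-24*tan; out.append((*p,106))
s=r.sense()
print([(th,round((o[1]-s["tool_pos"][1])/1000,3),round((o[0]-s["tool_pos"][0])/1000,3)) for th,o in zip(range(0,361,15),out)])
shift(r,out[:2])
E
```

```text
time: 3.5
tool_pos: [576.0, -50.1, 107.8]
tcp_rot: [179.9, 0.0, 90.2]
ft_force: [0.0, -1.0, 0.2]
finger_gap: -0.0
[(0, np.float64(-0.031), np.float64(-0.001)), (15, np.float64(-0.05), np.float64(0.004)), (30, np.float64(-0.069), np.float64(0.003)), (45, np.float64(-0.087), np.float64(-0.003)), (60, np.float64(-0.104), np.float64(-0.013)), (75, np.float64(-0.117), np.float64(-0.027)), (90, np.float64(-0.126), np.float64(-0.044)), (105, np.float64(-0.13), np.float64(-0.063)), (120, np.float64(-0.13), np.float64(-0.082)), (135, np.float64(-0.124), np.float64(-0.101)), (150, np.float64(-0.114), np.float64(-0.117)), (165, np.float64(-0.1), np.float64(-0.13)), (180, np.float64(-0.083), np.float64(-0.139)), (195, np.float64(-0.064), np.float64(-0.144)), (210, np.float64(-0.045), np.float64(-0.143)), (225, np.float64(-0.026), np.float64(-0.137)), (240, np.float64(-0.01), np.float64(-0.127)), (255, np.float64(0.003), np.float64(-0.113)), (270, np.float64(0.012), np.float64(-0.096)), (285, np.float64(0.017), np.float64(-0.077)), (300, np.float64(0.016), np.float64(-0.058)), (315, np.float64(0.011), np.float64(-0.04)), (330, np.float64(0.0), np.float64(-0.023)), (345, np.float64(-0.014), np.float64(-0.01)), (360, np.float64(-0.031), np.float64(-0.001))]
t 3.55 tcp [576.6 -50.2 108.5] [179.8   0.   90.2] F [ 0.8 -0.2  0.8] gap 0.2
shift m [[-0.0307, -0.0009, 0.0025], [-0.0495, 0.0034, 0.0025]]
```

View pics/s3.png

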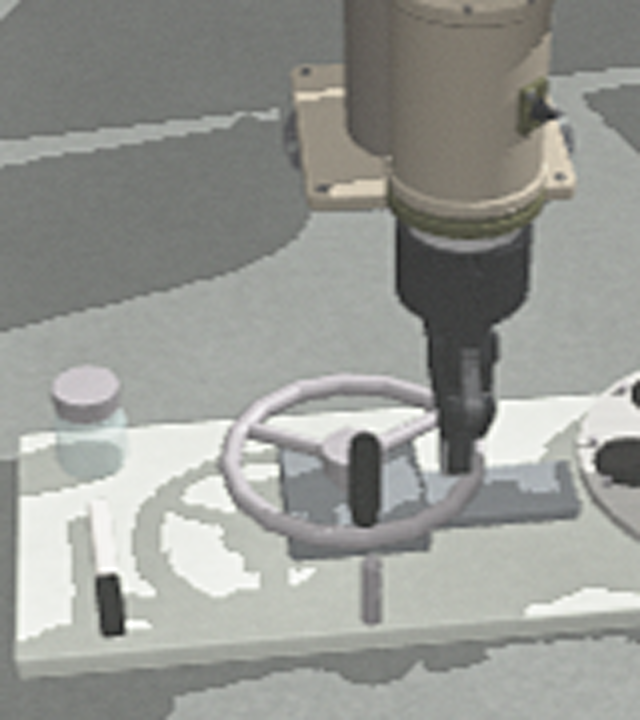

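Pushing the first 90° (steps of about 7.5°).

```bash
python3 -m jog '[[-0.01,0,0.002,0,0],[-0.02,0,0.002,0,0],[-0.027,-0.001,0.002,0,0],[-0.034,0,0.002,0,0],[-0.042,0.002,0.002,0,0],[-0.05,0.004,0.002,0,0],[-0.06,0.004,0.002,0,0],[-0.069,0.003,0.002,0,0],[-0.078,0.001,0.002,0,0],[-0.087,-0.003,0.002,0,0],[-0.096,-0.007,0.002,0,0],[-0.104,-0.013,0.002,0,0],[-0.111,-0.02,0.002,0,0],[-0.117,-0.027,0.002,0,0],[-0.117,-0.027,0.002,0,0]]'
python3 - <<'E'
from bench import r
from h import *
crop(r.snapshot("scene"),210,110,160,180,4,"pics/s4.png")
crop(r.snapshot("top"),300,210,140,110,5,"pics/t4.png")
shift(r,[])
E
```

```text
time: 5.05
tool_pos: [548.6, -168.3, 106.3]
tcp_rot: [179.9, 0.1, 90.1]
ft_force: [1.3, -0.1, -0.1]
finger_gap: 0.2
t 5.15 tcp [ 549.4 -167.5  106.4] [179.9   0.   90.1] F [-0.4  0.2  0.1] gap 0.1
shift m []
```

View pics/s4.png

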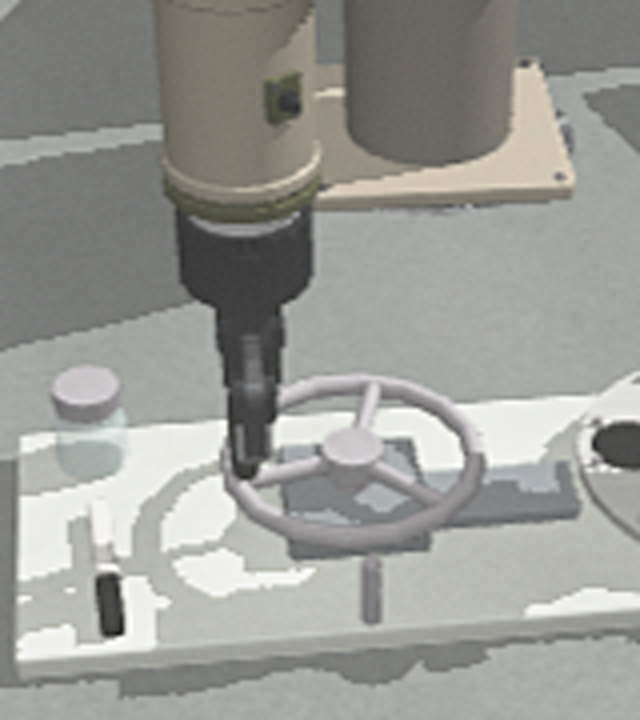

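View pics/t4.png

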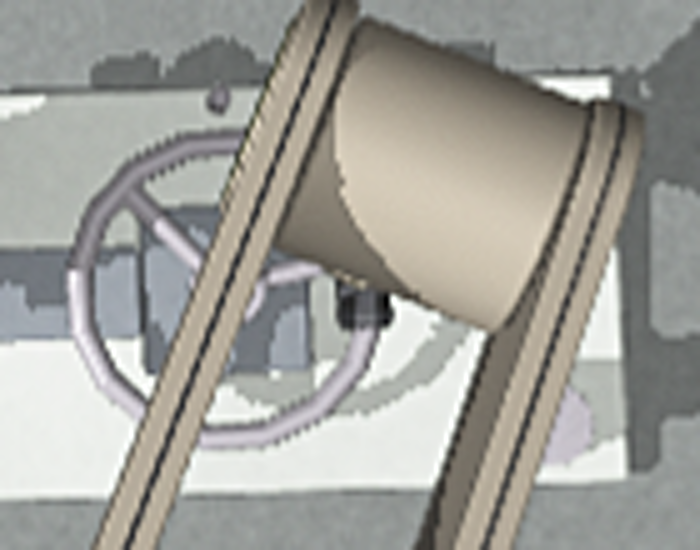

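The wheel is following: the spoke at top crop (130,195) puts the handle about 77° clockwise. Next leg, to about 195°.

```bash
cat > path.py <<'E'
from bench import r
from h import *
import sys
H=np.array([506.5,-107.]);yaw=np.radians(1.7)
s=r.sense(); p0=s["tool_pos"]
a0,a1,st=map(float,sys.argv[1:4]); off=float(sys.argv[4]) if len(sys.argv)>4 else 24
from scipy.spatial.transform import Rotation as Ro
R=Ro.from_euler('xyz',s["tcp_rot"],degrees=True)
for th in np.arange(a0,a1+.1,st):
    a=yaw-np.radians(th); c=np.array([np.cos(a),np.sin(a)]); t=np.array([c[1],-c[0]])
    print(th,(R.inv().apply(np.r_[H+70*c-off*t,106]-p0)/1000).round(3))
print(p0,s["time"])
E
python3 path.py 82.5 202.5 7.5
```

```text
82.5 [-0.005 -0.008  0.   ]
90.0 [-0.009 -0.017  0.   ]
97.5 [-0.011 -0.026  0.   ]
105.0 [-0.013 -0.036  0.   ]
112.5 [-0.013 -0.045  0.   ]
120.0 [-0.012 -0.055  0.   ]
127.5 [-0.01  -0.064  0.   ]
135.0 [-0.007 -0.074  0.   ]
142.5 [-0.002 -0.082  0.   ]
150.0 [ 0.004 -0.09   0.   ]
157.5 [ 0.01  -0.097  0.   ]
165.0 [ 0.018 -0.103  0.   ]
172.5 [ 0.026 -0.108  0.   ]
180.0 [ 0.035 -0.112  0.   ]
187.5 [ 0.044 -0.115  0.   ]
195.0 [ 0.054 -0.116  0.   ]
202.5 [ 0.063 -0.117  0.   ]
[ 549.44326454 -167.51617137  106.39603414] 5.15
```

```bash
python3 -m jog '[[-0.005,-0.008,0,0,0],[-0.009,-0.017,0,0,0],[-0.011,-0.026,0,0,0],[-0.013,-0.036,0,0,0],[-0.013,-0.045,0,0,0],[-0.012,-0.055,0,0,0],[-0.01,-0.064,0,0,0],[-0.007,-0.074,0,0,0],[-0.002,-0.082,0,0,0],[0.004,-0.09,0,0,0],[0.01,-0.097,0,0,0],[0.018,-0.103,0,0,0],[0.026,-0.108,0,0,0],[0.035,-0.112,0,0,0],[0.035,-0.112,0,0,0]]'
python3 - <<'E'
from bench import r
from h import *
crop(r.snapshot("scene"),210,110,160,180,4,"pics/s5.png")
E
python3 path.py 180 300 7.5
```

```text
time: 6.65
tool_pos: [436.6, -131.2, 105.7]
tcp_rot: [179.9, -0.0, 90.2]
ft_force: [0.5, 0.2, 0.4]
finger_gap: -0.1
180.0 [-0.001  0.    -0.   ]
187.5 [ 0.008 -0.002 -0.   ]
195.0 [ 0.017 -0.004 -0.   ]
202.5 [ 0.027 -0.004 -0.   ]
210.0 [ 0.037 -0.003 -0.   ]
217.5 [ 0.046 -0.001 -0.   ]
225.0 [ 0.055  0.002 -0.   ]
232.5 [ 0.064  0.007 -0.   ]
240.0 [ 0.072  0.013 -0.   ]
247.5 [ 0.079  0.019 -0.   ]
255.0 [ 0.085  0.027 -0.   ]
262.5 [ 0.09   0.035 -0.   ]
270.0 [ 0.094  0.044 -0.   ]
277.5 [ 0.097  0.053 -0.   ]
285.0 [ 0.098  0.063 -0.   ]
292.5 [ 0.098  0.072 -0.   ]
300.0 [ 0.097  0.082 -0.   ]
[ 436.94306225 -131.73343471  105.77362352] 6.7
```

View pics/s5.png

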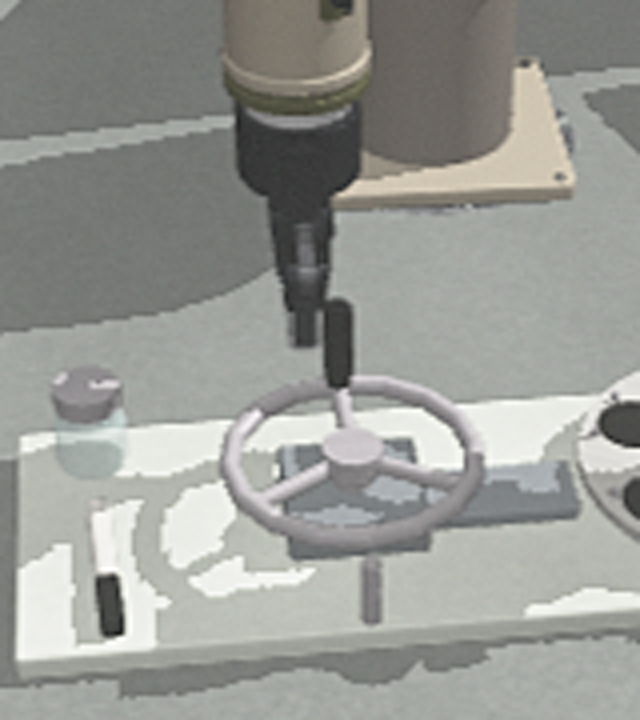

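The handle is at about 180°, at crop (338,340), with the fingers just to its left as intended. Continuing to 285°.

```bash
python3 -m jog '[[0.008,-0.002,0,0,0],[0.017,-0.004,0,0,0],[0.027,-0.004,0,0,0],[0.037,-0.003,0,0,0],[0.046,-0.001,0,0,0],[0.055,0.002,0,0,0],[0.064,0.007,0,0,0],[0.072,0.013,0,0,0],[0.079,0.019,0,0,0],[0.085,0.027,0,0,0],[0.09,0.035,0,0,0],[0.094,0.044,0,0,0],[0.097,0.053,0,0,0],[0.098,0.063,0,0,0],[0.098,0.063,0,0,0]]'
python3 - <<'E'
from bench import r
from h import *
crop(r.snapshot("scene"),210,110,160,180,4,"pics/s6.png")
E
python3 path.py 285 360 5
```

```text
time: 8.2
tool_pos: [501.3, -33.5, 106.2]
tcp_rot: [179.8, -0.0, 90.2]
ft_force: [-0.5, 0.5, 0.5]
finger_gap: 0.5
285.0 [ 0.    -0.001  0.   ]
290.0 [0.001 0.005 0.   ]
295.0 [0.    0.011 0.   ]
300.0 [-0.     0.018  0.   ]
305.0 [-0.002  0.024  0.   ]
310.0 [-0.004  0.03   0.   ]
315.0 [-0.006  0.036  0.   ]
320.0 [-0.009  0.042  0.   ]
325.0 [-0.012  0.047  0.   ]
330.0 [-0.016  0.053  0.   ]
335.0 [-0.021  0.057  0.   ]
340.0 [-0.025  0.062  0.   ]
345.0 [-0.031  0.066  0.   ]
350.0 [-0.036  0.069  0.   ]
355.0 [-0.042  0.072  0.   ]
360.0 [-0.048  0.075  0.   ]
[500.74640865 -33.61706618 106.22949093] 8.25
```

View pics/s6.png

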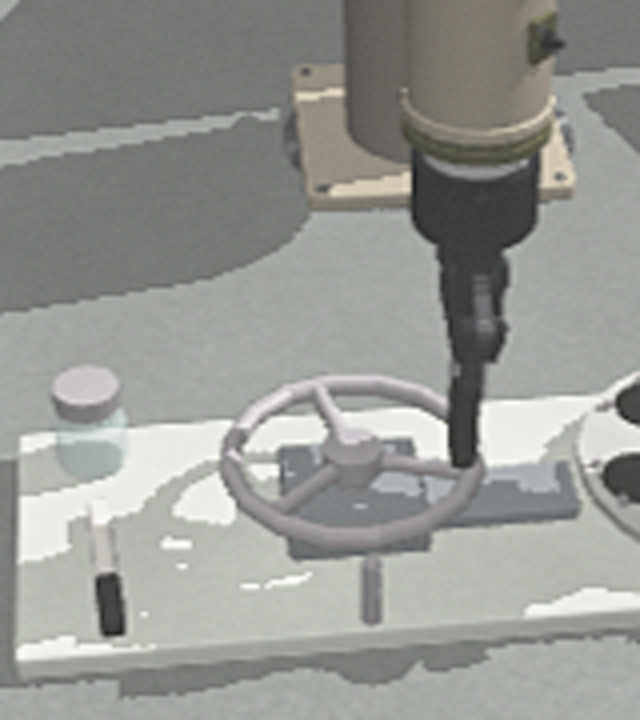

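```bash
python3 -m jog '[[0.001,0.005,0,0,0],[0,0.011,0,0,0],[0,0.018,0,0,0],[-0.002,0.024,0,0,0],[-0.004,0.03,0,0,0],[-0.006,0.036,0,0,0],[-0.009,0.042,0,0,0],[-0.012,0.047,0,0,0],[-0.016,0.053,0,0,0],[-0.021,0.057,0,0,0],[-0.025,0.062,0,0,0],[-0.025,0.062,0,0,0]]'
python3 - <<'E'
from bench import r
from h import *
crop(r.snapshot("scene"),240,190,100,75,8,"pics/s7.png")
crop(r.snapshot("top"),300,210,140,110,5,"pics/t7.png")
E
python3 path.py 340 360 2
```

```text
time: 9.45
tool_pos: [563.7, -59.3, 106.7]
tcp_rot: [179.8, 0.0, 90.2]
ft_force: [-0.2, -0.4, 0.1]
finger_gap: 0.0
340.0 [ 0.    -0.001  0.001]
342.0 [-0.002  0.001  0.001]
344.0 [-0.004  0.003  0.001]
346.0 [-0.006  0.004  0.001]
348.0 [-0.008  0.006  0.001]
350.0 [-0.01   0.007  0.001]
352.0 [-0.013  0.008  0.001]
354.0 [-0.015  0.009  0.001]
356.0 [-0.017  0.01   0.001]
358.0 [-0.02   0.011  0.001]
360.0 [-0.022  0.012  0.001]
[563.24210683 -58.84713547 106.71405708] 9.55
```

View pics/s7.png

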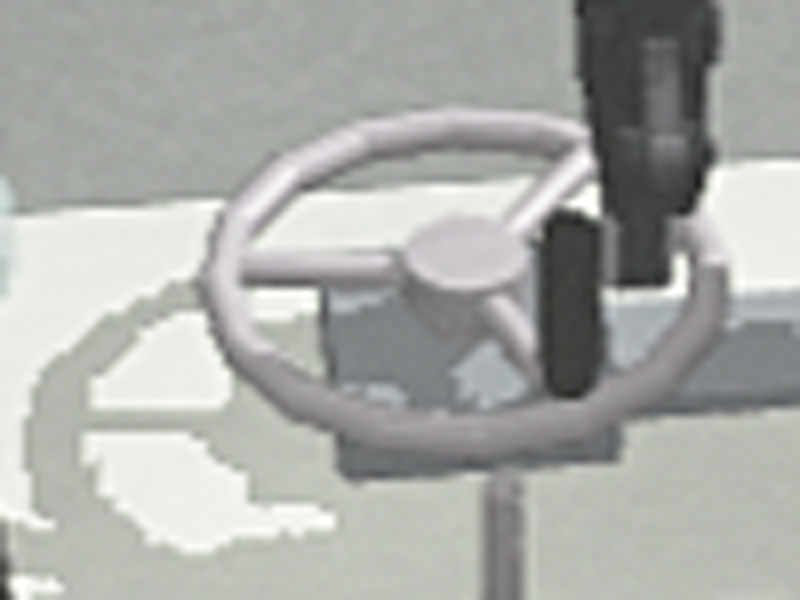

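View pics/t7.png

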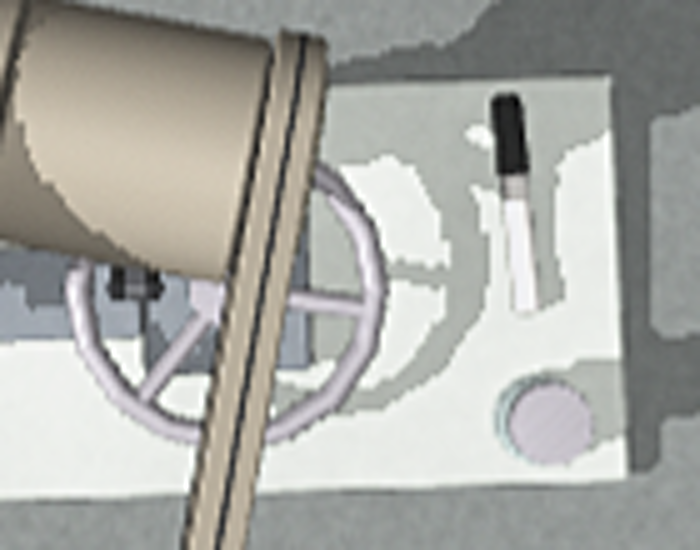

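The handle stands short of home at scene (311.5,228), against about (301.3,230) at the start. I'll measure the remaining angle by relating pixel shift to wheel angle.

```bash
cat > ang.py <<'E'
from h import *
from bench import r
def cen(img,u0):
    # dark blob of the handle, rows 222..236
    g=img[222:237].max(axis=2); rows=[]
    for row in g:
        u=np.arange(u0-9,u0+9); w=np.clip(110-row[u].astype(float),0,None)
        rows.append((w*u).sum()/w.sum())
    return np.median(rows),np.ptp(rows)
if __name__=="__main__":
    import sys
    s=r.snapshot("scene"); im0=cv2.imread("pics/scene0.png")
    a=cen(im0,301); b=cen(s["pixels"],int(sys.argv[1])); print(a,b)
    H=np.array([506.5,-107.]);
    for y in (1.0,1.7,2.4):
        f=lambda th:proj(s,[*(H+70*np.array([np.cos(np.radians(y-th)),np.sin(np.radians(y-th))])),104])[0]
        th=np.arange(-40,20,.05); du=np.array([f(t)[0]-f(0)[0] for t in th])
        print(y,"theta rel home",np.round(th[np.argmin(abs(du-(b[0]-a[0])))],2),"px/deg",round(f(1)[0]-f(0)[0],3), f(0))
E
python3 ang.py 311
```

```text
(np.float64(300.6442577030812), np.float64(0.2843670171686199)) (np.float64(310.93195266272187), np.float64(1.9518997131900164))
1.0 theta rel home -21.15 px/deg -0.512 [300.21467746 229.88161227]
1.7 theta rel home -21.25 px/deg -0.511 [300.57210147 229.8546825 ]
2.4 theta rel home -21.35 px/deg -0.51 [300.92893592 229.82499823]
```

```bash
python3 -m jog '[[-0.002,0.001,0.001,0,0],[-0.004,0.003,0.001,0,0],[-0.006,0.004,0.001,0,0],[-0.008,0.006,0.001,0,0],[-0.01,0.007,0.001,0,0],[-0.013,0.008,0.001,0,0],[-0.015,0.009,0.001,0,0],[-0.015,0.009,0.001,0,0]]'
python3 ang.py 303
python3 - <<'E'
from bench import r
from h import *
crop(r.snapshot("scene"),240,190,100,75,8,"pics/s8.png")
E
python3 path.py 354 364 1
```

```text
time: 10.4
tool_pos: [572.2, -74.2, 105.7]
tcp_rot: [179.8, 0.0, 90.2]
ft_force: [-0.1, 0.6, 0.8]
finger_gap: -0.3
(np.float64(300.6442577030812), np.float64(0.2843670171686199)) (np.float64(304.89814814814815), np.float64(0.5730977486463189))
1.0 theta rel home -8.45 px/deg -0.512 [300.21467746 229.88161227]
1.7 theta rel home -8.45 px/deg -0.511 [300.57210147 229.8546825 ]
2.4 theta rel home -8.5 px/deg -0.51 [300.92893592 229.82499823]
354.0 [ 0.     0.001 -0.   ]
355.0 [-0.001  0.001 -0.   ]
356.0 [-0.002  0.002 -0.   ]
357.0 [-0.003  0.002 -0.   ]
358.0 [-0.005  0.003 -0.   ]
359.0 [-0.006  0.003 -0.   ]
360.0 [-0.007  0.004 -0.   ]
361.0 [-0.008  0.004 -0.   ]
362.0 [-0.009  0.005 -0.   ]
363.0 [-0.011  0.005 -0.   ]
364.0 [-0.012  0.005 -0.   ]
[572.00511045 -73.95728245 105.54416755] 10.5
```

View pics/s8.png

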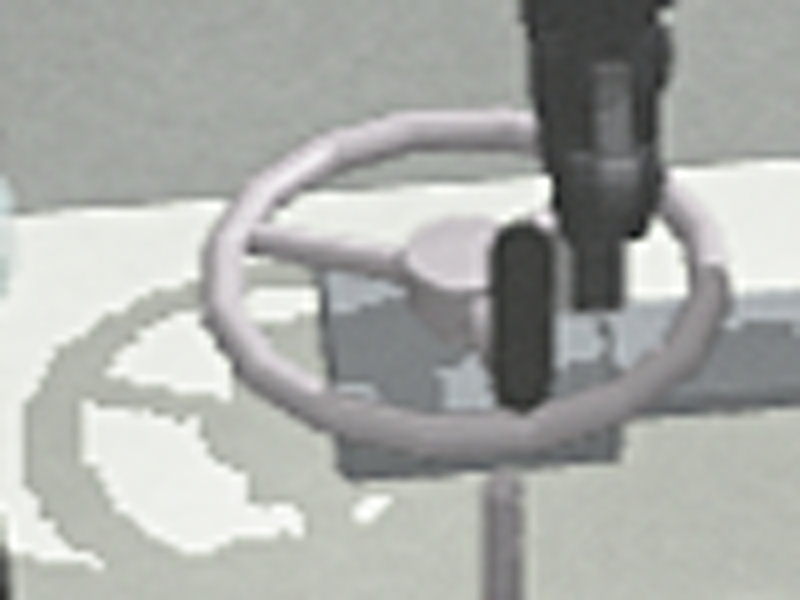

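8.5° left, about 10 mm at the handle. Advancing 7.5 mm slowly, then remeasuring.

```bash
python3 -m jog '[[-0.002,0.001,0,0,0],[-0.004,0.002,0,0,0],[-0.006,0.003,0,0,0],[-0.0075,0.004,0,0,0],[-0.0075,0.004,0,0,0],[-0.0075,0.004,0,0,0]]'
python3 ang.py 301; python3 ang.py 301;python3 path.py 360 360 1
```

```text
time: 11.1
tool_pos: [576.1, -81.7, 105.5]
tcp_rot: [179.8, 0.1, 90.2]
ft_force: [-0.3, -1.1, -0.1]
finger_gap: 0.2
(np.float64(300.6442577030812), np.float64(0.2843670171686199)) (np.float64(302.4149184149184), np.float64(1.4696005879669656))
1.0 theta rel home -3.5 px/deg -0.512 [300.21467746 229.88161227]
1.7 theta rel home -3.5 px/deg -0.511 [300.57210147 229.8546825 ]
2.4 theta rel home -3.5 px/deg -0.51 [300.92893592 229.82499823]
(np.float64(300.6442577030812), np.float64(0.2843670171686199)) (np.float64(302.46853146853147), np.float64(1.3858443913832161))
1.0 theta rel home -3.6 px/deg -0.512 [300.21467746 229.88161227]
1.7 theta rel home -3.6 px/deg -0.511 [300.57210147 229.8546825 ]
2.4 theta rel home -3.6 px/deg -0.51 [300.92893592 229.82499823]
360.0 [ 0.001 -0.    -0.   ]
[576.01431117 -81.65996755 105.54867799] 11.2
```

```bash
python3 -m jog '[[-0.001,0,0,0,0],[-0.002,0,0,0,0],[-0.003,0,0,0,0],[-0.003,0,0,0,0],[-0.003,0,0,0,0]]'
python3 ang.py 301
python3 - <<'E'
from bench import r
from h import *
s=r.snapshot("scene");crop(s,270,200,70,60,9,"pics/s9.png")
im=cv2.imread("pics/scene0.png")
for v in (224,228,232,235): print(im[v,290:315].max(axis=1),'\n',s["pixels"][v,290:315].max(axis=1))
E
```

```text
time: 11.7
tool_pos: [576.0, -84.7, 105.6]
tcp_rot: [179.8, 0.1, 90.2]
ft_force: [0.2, 1.6, -0.7]
finger_gap: 0.4
(np.float64(300.6442577030812), np.float64(0.2843670171686199)) (np.float64(302.05555555555554), np.float64(2.393523505305268))
1.0 theta rel home -2.75 px/deg -0.512 [300.21467746 229.88161227]
1.7 theta rel home -2.8 px/deg -0.511 [300.57210147 229.8546825 ]
2.4 theta rel home -2.8 px/deg -0.51 [300.92893592 229.82499823]
[103 124 179 214 214 219 188  99  54  62  67  67  64  62  63 115 142 128
 124 147 176 157 125 117 202] 
 [118 123 181 217 215 221 183  47  65  67  64  67  67  61  69 111 123  79
  67  69  70  66  66  91 209]
[125 114 115 119 124 129 115  76  62  66  65  66  65  60  63 136 188 181
 175 176 178 179 182 160 112] 
 [124 114 117 118 124 132 114  56  66  65  68  67  67  63  68 107 125  83
  65  68  67  66  64  99 124]
[134 131 130 132 129 127 116  75  60  67  65  68  63  58  59 136 189 181
 180 179 181 179 180 182 181] 
 [134 133 133 132 128 128 115  67  66  69  67  66  64  60  81 149 187 182
 183 183 183 185 182 183 182]
[132 132 130 129 127 131 116  75  61  62  66  62  62  63  60 137 187 181
 182 184 166 135 138 138 137] 
 [132 134 132 131 127 132 113  63  63  68  68  67  67  63  78 143 185 182
 182 185 166 136 137 138 135]
```

View pics/s9.png

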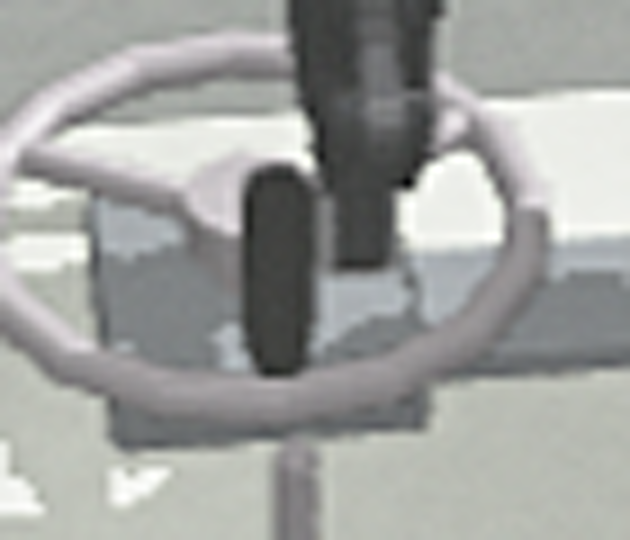

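The gripper was biasing that centroid. The row profiles put the handle edges within about 0.2 px of the start picture, so it's home. Backing off and measuring unobstructed.

```bash
python3 -m jog '[[0.008,0,0,0,0],[0.02,0,0,0,0],[0.035,0,0,0,0],[0.035,0,-0.03,0,0],[0.035,0,-0.07,0,0],[0.035,0,-0.11,0,0],[0.035,0,-0.14,0,0],[0.035,0,-0.14,0,0]]'
python3 ang.py 301
python3 - <<'E'
from bench import r
from h import *
im=cv2.imread("pics/scene0.png")[:,:,::-1].astype(float)
g=lambda a:cv2.cvtColor(a.astype(np.float32),cv2.COLOR_RGB2GRAY)
s=np.mean([r.snapshot("scene")["pixels"].astype(float) for _ in range(3)],0)
# edge-based handle offset, row medians
def edges(G):
    L=[];R=[]
    for v in range(221,238):
        row=G[v]
        i=int(np.argmax(row[292:305]<90))+292; L.append(i-1+(row[i-1]-90)/(row[i-1]-row[i]))
        j=302+int(np.argmax(row[302:312]>90)); R.append(j-1+(90-row[j-1])/(row[j]-row[j-1]))
    return np.array(L),np.array(R)
a=edges(g(im));b=edges(g(s)); print((b[0]-a[0]).round(2),(b[1]-a[1]).round(2))
sh,resp=cv2.phaseCorrelate(np.ascontiguousarray(g(im)[216:244,293:310]),np.ascontiguousarray(g(s)[216:244,293:310]));print(sh,resp)
cv2.imwrite("pics/s10.png",cv2.resize(s[170:290,200:360,::-1],None,fx=5,fy=5))
E
```

```text
time: 12.6
tool_pos: [578.2, -48.7, 252.0]
tcp_rot: [179.3, 0.1, 90.2]
ft_force: [0.5, 0.2, 0.3]
finger_gap: 0.1
(np.float64(300.6442577030812), np.float64(0.2843670171686199)) (np.float64(300.32835820895525), np.float64(0.3431109756425599))
1.0 theta rel home 0.6 px/deg -0.512 [300.21467746 229.88161227]
1.7 theta rel home 0.6 px/deg -0.511 [300.57210147 229.8546825 ]
2.4 theta rel home 0.6 px/deg -0.51 [300.92893592 229.82499823]
[-0.72 -0.56 -0.43 -0.52 -0.51 -0.25 -0.21 -0.22 -0.31 -0.25 -0.15 -0.11
 -0.12 -0.14 -0.18 -0.21 -0.45] [-0.59 -0.45 -0.7  -0.28 -0.27 -0.08 -0.2  -0.19 -0.24 -0.24 -0.24 -0.29
 -0.22 -0.26 -0.23 -0.66 -0.51]
(-0.32698524717239685, -0.13330452614078858) 1.0319956812593671[ WARN:0@4.057] global loadsave.cpp:1063 imwrite_ Unsupported depth image for selected encoder is fallbacked to CV_8U.
```

View pics/s10.png

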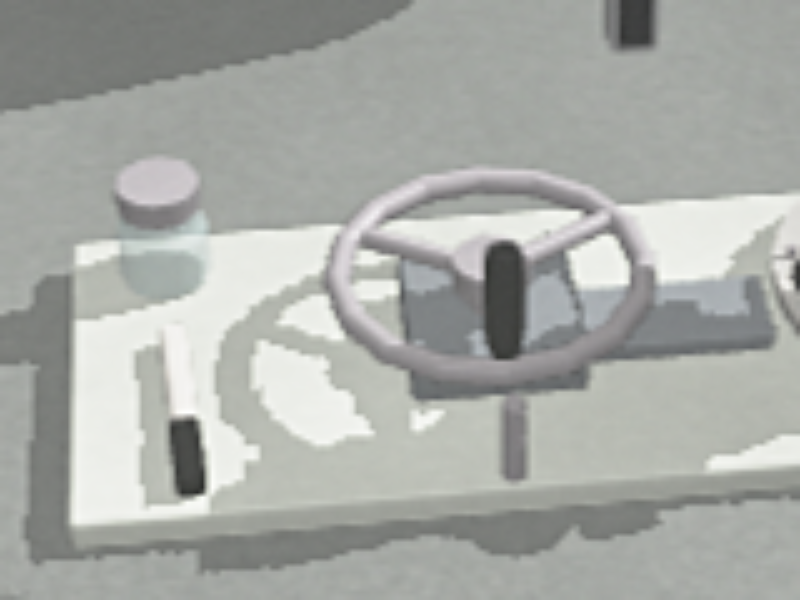

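Handle is home within about 0.5°. I'll move the arm clear and check the dishes and the surroundings.

```bash
python3 -m jog '[[0.01,-0.04,0,0,0],[0.02,-0.08,0,0,0],[0.03,-0.12,0,0,0],[0.04,-0.16,0,0,0],[0.05,-0.19,0,0,0],[0.05,-0.19,0,0,0],[0.05,-0.19,0,0,0]]'
python3 - <<'E'
from bench import r
from h import *
crop(r.snapshot("scene"),340,180,160,90,5,"pics/s11.png")
s=r.snapshot("top")
im=cv2.imread("pics/top0.png")[:,:,::-1]
cv2.imwrite("pics/t11.png",np.vstack([cv2.resize(a[205:325,120:440,::-1],None,fx=2.4,fy=2.4,interpolation=cv2.INTER_CUBIC) for a in (im,s["pixels"])]))
E
```

```text
time: 13.5
tool_pos: [383.9, 0.9, 242.6]
tcp_rot: [180.0, 0.0, 90.2]
ft_force: [0.0, 0.5, -0.1]
finger_gap: 0.1
```

View pics/s11.png

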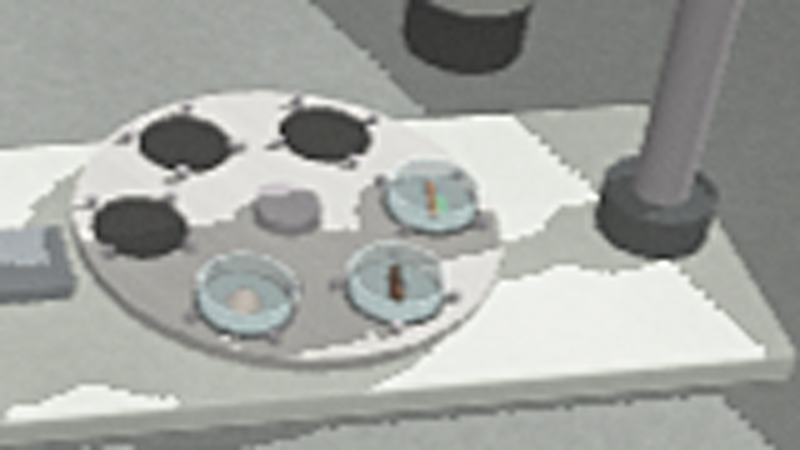

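View pics/t11.png

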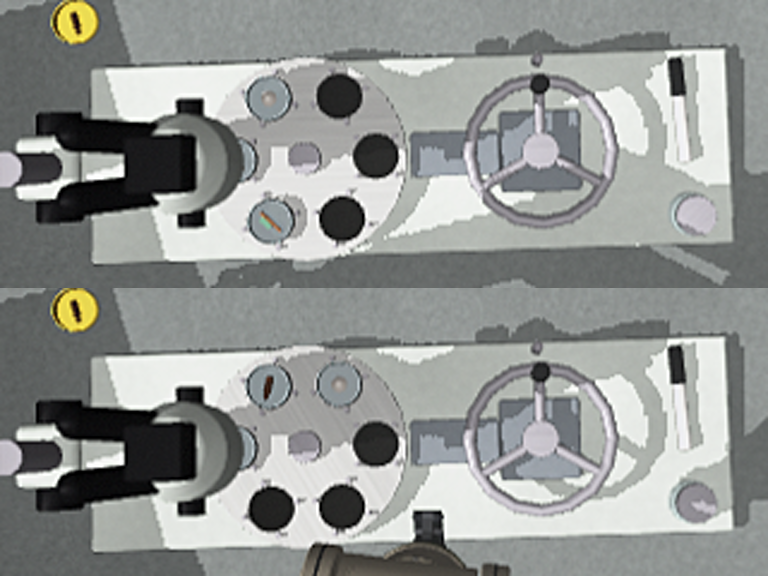

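The handle is back at the post. The dishes have advanced one nest clockwise: the red-green specimen is now under the lens and all three dishes sit in their nests. Marker pen and jar are unmoved.

```bash
python3 -c "
from bench import r
print(r.hand_in())"
```

```text
the job is handed in; nothing more can be done
None
```

The next dish is under the microscope: I pushed the wheel through one clockwise turn with the outside of the shut fingers, backed the arm clear and handed in at about 14 s.

- **Handle position:** the last unobstructed check puts the handle about 0.5° (0.6 mm) past its starting place, against a measuring error of roughly 0.3°. I did not correct it, as that would have meant turning the wheel the wrong way.
- **Dishes:** all three advanced one nest and sit in their nests, with the red-green specimen now under the lens.
- **Surroundings:** the jar and the marker pen on the base plate looked unmoved in before-and-after pictures. I did not re-check the things on the table to the right or beyond the station, but the arm never went near them. Force readings between moves stayed within about 2 N.
- **Disagreeing check:** just before I backed off, one reading said the handle was 2.8° short. The gripper's dark outline in the measuring window had skewed it, and the clear view corrected it.

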